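# Show where to sign

## Task

I have to sign the small form at the front of the table, but the round clip cup stands on it: push the cup completely off the form, sliding it along upright without lifting it. Then show me what to sign with and where: point down at the middle of the ball pen that lies near the form and stay there for two seconds, and after that point down at the middle of the signature box (the wider of the two framed boxes on the form) and finish while still pointing there. Point with the fingertips a few centimetres above, without touching; do not touch the pen at any time, and leave everything else on the desk where it is.

Things in the scene. Friction and masses are not known exactly. Their poses are not given: they have to be found in the camera images.
- form: White printed A5 sheet, fixed flat on the table with clear tape at its corners (under 1 mm thick, no ridge to catch on). Origin at its centre on the table top; x axis along its 148 mm side (away from the reader), y axis along its 210 mm side. Thin printed rules fill the half at +x; the two framed boxes lie side by side in the half at -x.
- signature_box: The signature box: a printed rectangle with a dark frame, 30 mm (its x) by 90 mm (its y), with a small cross and a writing line inside. Printed flat on the form, left or right; covered by the clip cup at the start. Origin at its centre, at table height.
- date_box: The date box, not wanted: a printed rectangle with a dark frame, 30 mm (its x) by 45 mm (its y), divided by two short strokes. Printed flat on the form beside the signature box, 104 mm from it between centres. Origin at its centre, at table height.
- clip_cup: Round cream plastic cup for paper clips with a flat disc lid that is fixed shut: 110 mm across, 58 mm high, about 0.1 kg, standing loose and upright; the wall below the lid stands about 3 mm farther in. It slides at a push of one or two newtons and does not tip when pushed below mid-height. Origin at the centre of its underside; z up.
- ball_pen: Ball pen lying on the bare table near the form, either beyond its far left corner or to its right: slim, 144 mm long, 10 mm thick; the longer of the two writing things. Loose and light. Origin at the middle of its length, on its underside; it lies along its y axis.
- pencil_stub: Short pencil, 74 mm long, 7 mm thick, lying in the other of the two places; a bystander. Origin near its middle, on its underside; it lies along its y axis.
- eraser: Small block eraser in a sleeve, 20 x 43 x 12 mm, lying beyond the form; a bystander. Origin under its centre.
- ink_pot: Round open pot, 61 mm across, 40 mm high; a bystander on the right. Origin under its centre.
- stapler: Office stapler, 34 x 144 x 44 mm; a bystander on the right. Origin under its centre.
- sharpener: Small wedge-shaped pencil sharpener, 15 x 26 x 12 mm, lying beyond the form on the left; a bystander. Origin under its centre.
Things that resemble listed ones, but are neither listed nor needed, are in the scene too. There is more than one size of the clip_cup; the one meant has the size given above.

How it is judged (in metres and radians):
On the way, in this order (a step that is already met when the one before it is completed fails the run):
1. the clip cup stands clear of the form, upright and at rest on the table ((x of clip_cup in the frame of form above 0.122 m or x of clip_cup in the frame of form below -0.122 m or y of clip_cup in the frame of form above 0.153 m or y of clip_cup in the frame of form below -0.153 m or horizontal distance between clip_cup and form above 0.174 m) and height (world z) of clip_cup between -0.006 and 0.006 m and angle between clip_cup's own z axis and vertical below 0.1 rad and linear speed of clip_cup below 0.02 m/s), for 0.2 s.
2. the fingertips point at the middle of the ball pen from just above and stay there (horizontal distance between the grasp point and ball_pen below 0.028 m and height (world z) of the grasp point between 0.02 and 0.095 m), for 1.2 s.
At the end, for the whole second after the job is handed in: The clip cup stands upright, at rest, clear of the form (2 mm of rim over it at most); the ball pen is within 15 mm of its start; the grasp point between the fingers is over the signature box (within 18 mm of its centre across, 30 mm along), 20 to 95 mm above the table, touching nothing (all of step 1 and x of the grasp point in the frame of signature_box between -0.018 and 0.018 m and y of the grasp point in the frame of signature_box between -0.03 and 0.03 m and height (world z) of the grasp point between 0.02 and 0.095 m and distance of ball_pen from where it was at the start of the episode below 0.015 m).
It fails at once if the clip cup is lifted or tipped (height (world z) of clip_cup above 0.015 m or angle between clip_cup's own z axis and vertical above 0.35 rad).
It fails at once if the robot touches the ball pen (contact force between any of the fingers, the arm and ball_pen above 0.2 N).
It fails at once if the ball pen is displaced (distance of ball_pen from where it was at the start of the episode above 0.015 m).
It fails at once if a bystander is moved by more than 20 mm (distance of any of pencil_stub, eraser, ink_pot, stapler, sharpener from where it was at the start of the episode above 0.02 m).
It also fails if it takes over 48 s, if anything falls off the work surface, if the arm or the gripper's body presses on something with over 40 N, if the wrist force passes 120 N, or if a joint passes its speed limit or range.

## Robot

A 6-joint arm with a two-finger parallel gripper is mounted at the origin on a cart in front of the work surface, level with it; the furniture and walls round the work are solid. World frame = base frame: x ahead of the robot, y to its left, z up, the work surface at z = 0. Lengths are in mm, angles in degrees, forces in N, time in s.
With the tool pointing down it reaches from about 300 to 850 mm from the base axis. Payload 4.2 kg.
Tool frame: the origin (TCP) lies midway between the tips of the shut fingers; the grasp point (between the pads) lies 19 mm behind it; x points along the fingers, z is the direction in which the jaws open and shut, and the axes are right-handed (so a half turn about x gives the same grasp; the last joint's range is limited). The gripper opens to 91 mm and grips with 3 to 60 N. Pads are 32 mm wide; open, the fingers measure 118 mm over their backs; the gripper's body (76 mm by 178 mm) begins 60 mm behind the grasp point.
Start: joints at [-78.266, 18.312, 89.639, -0, 72.044, -1.146], TCP at [128.176, -560.548, 213.976] pointing down, gripper open.
Joint ranges: [-177.97, 177.97], [-48.28, 115.42], [12.27, 149.76], [-77.06, 257.06], [2.81, 150.46], [-146.56, 146.56]. Speed limits (degrees/s): [147.25, 147.25, 180, 180, 180, 180].

## Interface

Orientations are given as [roll, pitch, yaw] about the fixed x, y, z axes, in that order (R = Rz(yaw) Ry(pitch) Rx(roll)).
In Python, from workcell import env gives the robot as it stands.
- The arm moves only by the tool send_rows, never from a script. Its argument "commands" is a list that holds one entry, the list of rows, each a list of 6 numbers: the shift along the tool's x, y, z normalised to -1 to 1, where 1 is 0.1 m, then the turn, a rotation vector about the tool's x, y, z normalised to -1 to 1, where 1 is 2 pi rad. In form: [[[x, y, z, wx, wy, wz], ...]]. A call has 1 to 20 rows; each row is the pose to reach, as a shift and turn from the pose commanded when the call began, along the tool's axes at that moment, turning the shorter way round; what a row does not reach only later rows make up. A row lasts 1/8 s, in which the tool goes at most 62.5 mm and 10.7 degrees, less where a joint would pass 70% of its speed; a pose out of reach is approached as far as the arm can. A call with a number of a shift or a turn outside -1 to 1 is refused whole. A call with a gripper value outside its range is refused whole. "jaw" is the closure, from -1 (fully open) to 1 (shut), so that 0 is half open, set as the call begins (left out, the last holds). The fingers move at their own pace and stop on an object; "force" is the grip in N (left out, the last holds). Time passes only in rows, so rows that repeat a pose let the fingers close. It gives the time, the measured TCP pose, the force and the opening at its end, in the units of the state.
- env.state(): the state, without advancing time (a new reading comes with each control period).
- env.grab_frame(name): name is "scene" or "side" or "wrist"; returns (picture, depth): 400x640x3 uint8, red, green, blue; 400x640 float32, mm along the optical axis (not along the pixel's ray), 0 where there is no reading.
- env.get_calibration(name): a dict with "mtx" (3x3 intrinsics, pixels), "camera_from_world" (4x4, takes a point from world to camera coordinates). Camera axes: x right, y up, looking along -z (the intrinsics and any distortion apply to the point x, -y, -z); pixel columns grow to the right and rows downward; lengths in mm; the calibration is good to about 2 mm. The wrist camera is an equidistant fisheye: a pixel r from the principal point sees the ray r / f radians off the axis. A picture is of the moment at which its call begins: read the wrist's pose just before it. get_calibration takes no time and is no camera call; for the wrist camera it gives the pose at the moment of the call.
- env.job_done(): hands the job in, once; it reports no verdict.
The state is a dict: "time_s": time; "qpos": joint angles; "qvel": joint speeds; "effort": joint torques, N m; "ee_pos": TCP position; "ee_rot": TCP orientation; "force": force on the tool from outside, world axes, zero at the start; "torque": the same for the moment, N m; "gripper_width": finger opening in mm.
Only numpy, scipy, OpenCV 4.12 (cv2) and the standard library are available. Lean on these libraries where they do the work, as an engineer would, in place of code of your own. Each camera call takes 0.05 s, during which the arm holds its last target.

## Working session

There is one attempt and no reset: what is moved stays moved. The work goes in short steps, Python scripts to look and compute and a tool call to move; the robot and the scene stay as the last step left them, time stands still between calls to the robot, and variables do not carry over. Pictures are saved under pics/ and viewed, and the job is handed in when it is done.

Besides the shell and the picture viewer there is one more tool, called after "Call:" as a command line: name --argument value ..., lists and objects as JSON in quotes. send_rows: Moves the arm, as the interface text tells. Its arguments: {"type":"object","properties":{"commands":{"type":"array","items":{"type":"array","items":{"type":"array","items":{"type":"number","minimum":-1,"maximum":1}}}},"jaw":{"type":"number"},"force":{"type":"number"}},"required":["commands"]}

```bash
ls; mkdir -p pics
python3 - <<'E'
from workcell import env
import cv2,numpy as np
np.set_printoptions(suppress=True,precision=3)
print(env.state())
for n in ["scene","side","wrist"]:
    c=env.get_calibration(n); print(n,c)
    p,d=env.grab_frame(n); cv2.imwrite(f"pics/{n}0.png",p[:,:,::-1]); np.savez(f"{n}0.npz",p=p,d=d,mtx=c["mtx"],T=c["camera_from_world"])
E
```

```text
pics
{'time_s': 0.0, 'qpos': array([-78.265,  18.352,  89.706,  -0.002,  72.043,  -1.146]), 'qvel': array([ 0.043,  0.028,  0.077, -0.013,  0.04 , -0.038]), 'effort': array([  0.001, -41.246, -23.197,   0.073,   0.046,  -0.   ]), 'ee_pos': array([ 128.069, -560.043,  213.123]), 'ee_rot': array([-179.825,   89.899,  103.057]), 'force': array([ 0.385,  0.632, -0.651]), 'torque': array([-0.002, -0.004, -0.032]), 'gripper_width': 91.4168462768522}
scene {'mtx': array([[376.501,   0.   , 311.28 ],
       [  0.   , 376.501, 201.23 ],
       [  0.   ,   0.   ,   1.   ]]), 'camera_from_world': array([[  -0.743,   -0.669,    0.009,  276.241],
       [   0.484,   -0.528,    0.698, -421.479],
       [  -0.462,    0.522,    0.716, -628.718],
       [   0.   ,    0.   ,    0.   ,    1.   ]])}
side {'mtx': array([[432.002,   0.   , 317.486],
       [  0.   , 432.002, 199.464],
       [  0.   ,   0.   ,   1.   ]]), 'camera_from_world': array([[  -0.94 ,   -0.341,    0.006,  464.826],
       [   0.235,   -0.634,    0.737, -300.451],
       [  -0.247,    0.694,    0.676, -918.222],
       [   0.   ,    0.   ,    0.   ,    1.   ]])}
wrist {'mtx': array([[309.707,   0.   , 322.793],
       [  0.   , 309.707, 201.057],
       [  0.   ,   0.   ,   1.   ]]), 'camera_from_world': array([[   0.223,   -0.975,   -0.001, -574.411],
       [   0.941,    0.216,   -0.262,   29.703],
       [   0.255,    0.057,    0.965, -390.491],
       [   0.   ,    0.   ,    0.   ,    1.   ]])}
```

View pics/scene0.png

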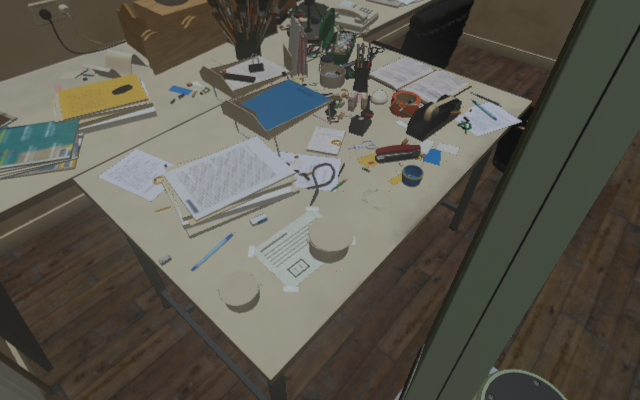

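View pics/side0.png

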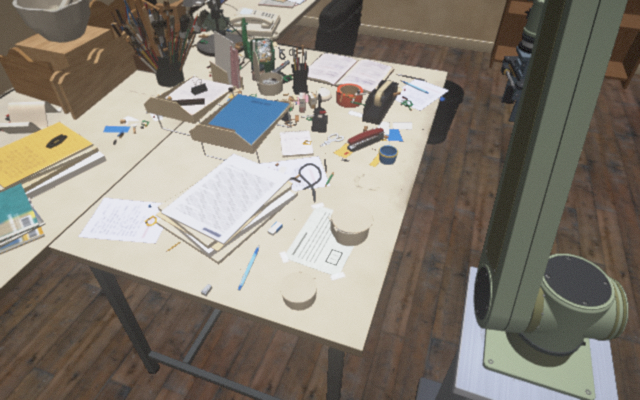

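View pics/wrist0.png

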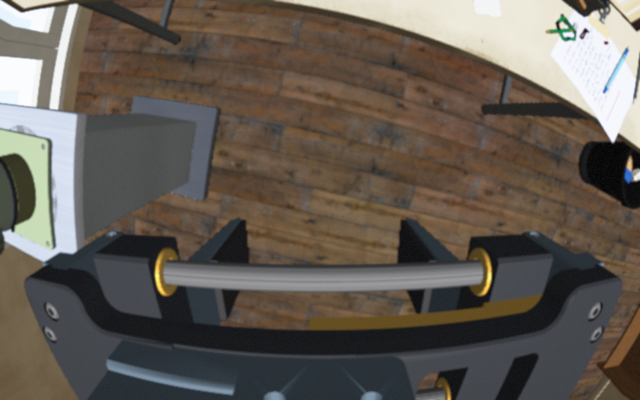

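```bash
cat > h.py <<'E'
import numpy as np,cv2
def load(n):
    z=np.load(n); return z["p"],z["d"],z["mtx"],z["T"]
def ray(K,T,u,v):
    d=np.array([(u-K[0,2])/K[0,0],-(v-K[1,2])/K[1,1],-1.0]); R=T[:3,:3]; o=-R.T@T[:3,3]
    return o,R.T@d
def onz(K,T,u,v,z=0):
    o,d=ray(K,T,u,v); s=(z-o[2])/d[2]; return o+s*d
def proj(K,T,P):
    P=np.atleast_2d(P); c=P@T[:3,:3].T+T[:3,3]
    return np.c_[K[0,2]+K[0,0]*c[:,0]/-c[:,2],K[1,2]+K[1,1]*-c[:,1]/-c[:,2]]
def ortho(p,K,T,z,x0,x1,y0,y1,s):
    # image: rows = x decreasing downward, cols = y decreasing rightward; s mm/px
    xs=np.arange(x1,x0,-s); ys=np.arange(y1,y0,-s)
    Y,X=np.meshgrid(ys,xs); q=proj(K,T,np.c_[X.ravel(),Y.ravel(),np.full(X.size,z)]).astype(np.float32).reshape(X.shape+(2,))
    return cv2.remap(p,q[...,0],q[...,1],cv2.INTER_LINEAR)
E
python3 - <<'E'
from h import *
for n in ["scene","side"]:
    p,d,K,T=load(n+"0.npz")
    im=ortho(p,K,T,0,200,800,-400,400,1.0)
    for x in range(200,800,100): cv2.putText(im,str(x),(0,800-x),0,.4,(255,0,0))
    for y in range(-400,400,100): cv2.putText(im,str(y),(400-y,10),0,.4,(255,0,0))
    cv2.imwrite(f"pics/ortho_{n}.png",im[:,:,::-1])
E
```

```text
(no output)
```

View pics/ortho_side.png

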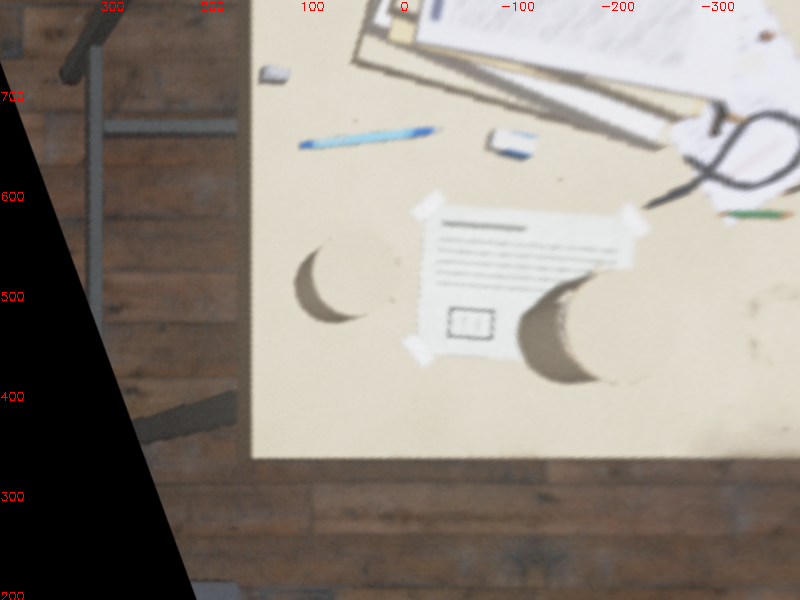

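View pics/ortho_scene.png

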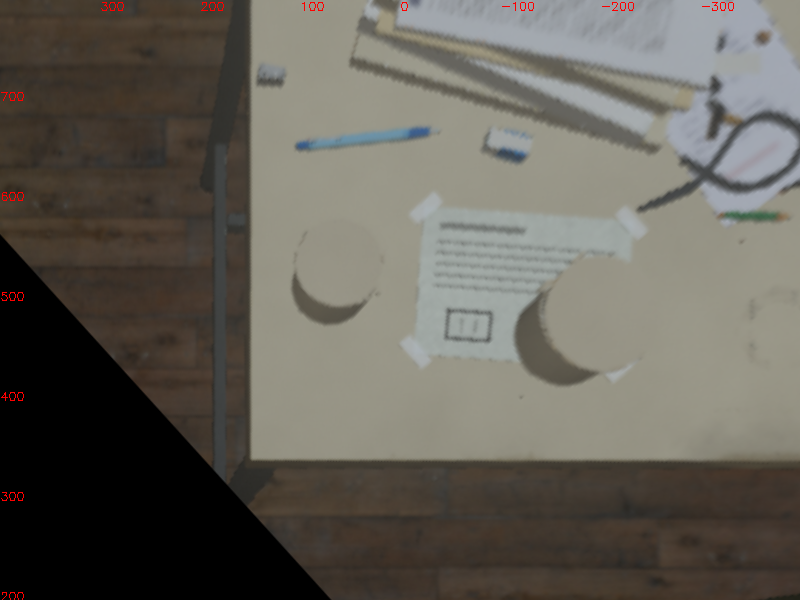

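The scene view shows the form at ~(300,250). There are two cream cups: the larger at (331,238) on the form, and a smaller one at (240,290). The pen is at (212,252), and the green pencil stub at ~(340,184). The pot and stapler are farther right. Next I'll measure both cups, the form and the pen precisely.

Run:
```python
from h import *
np.set_printoptions(suppress=True,precision=1)
for n in ["scene","side"]:
    p,d,K,T=load(n+"0.npz")
    for z,(a,b,c,e),nm in [(58,(400,600,-260,140),'lid'),(0,(430,700,-260,140),'form')]:
        im=ortho(p,K,T,z,a,b,c,e,0.5)
        for x in range(a,b,20): cv2.putText(im,str(x),(0,int((b-x)*2)),0,.35,(255,0,0))
        for y in range(c,e,20): cv2.line(im,((e-y)*2,0),((e-y)*2,6),(255,0,0),1);cv2.putText(im,str(y),((e-y)*2,16),0,.35,(255,0,0))
        cv2.imwrite(f"pics/{nm}_{n}.png",im[:,:,::-1])
    # heights
    v,u=np.mgrid[0:400,0:640]; m=d>0
    c=np.c_[(u[m]-K[0,2])/K[0,0]*d[m],-(v[m]-K[1,2])/K[1,1]*d[m],-d[m]]
    W=(c-T[:3,3])@T[:3,:3]
    for nm,(x0,x1,y0,y1) in dict(big=(395,560,-250,-90),small=(470,580,0,120),stack=(600,800,-300,80),right=(350,560,-600,-240)).items():
        s=(W[:,0]>x0)&(W[:,0]<x1)&(W[:,1]>y0)&(W[:,1]<y1)&(W[:,2]>15)
        w=W[s]
        if len(w): 
            t=w[w[:,2]>np.percentile(w[:,2],95)-6]
            print(n,nm,len(w),'zmax',np.percentile(w[:,2],[50,95]),'top bbox',t[:,:2].min(0),t[:,:2].max(0),'ctr',(t[:,:2].min(0)+t[:,:2].max(0))/2,'all',w[:,:2].min(0),w[:,:2].max(0))
```

```text
scene big 1641 zmax [56.3 58.6] top bbox [ 404.3 -216.3] [ 513.2 -108.2] ctr [ 458.7 -162.2] all [ 404.3 -216.3] [ 518.3 -108. ]
scene small 1249 zmax [43.5 45.6] top bbox [470.9  31.5] [553.6 116.7] ctr [512.2  74.1] all [470.9  31. ] [553.6 116.7]
scene stack 4612 zmax [54.3 57.2] top bbox [ 668.9 -299.9] [800.  29.] ctr [ 734.4 -135.5] all [ 637.7 -299.9] [800.  49.]
scene right 618 zmax [34.5 43.9] top bbox [ 410.1 -599.1] [ 559.7 -477.3] ctr [ 484.9 -538.2] all [ 409.4 -599.7] [ 559.7 -473.5]
side big 1370 zmax [56.7 59.7] top bbox [ 408.  -218.9] [ 516.9 -108.2] ctr [ 462.5 -163.6] all [ 408.  -218.9] [ 520.  -108.2]
side small 1057 zmax [44.  46.7] top bbox [473.   29.8] [555.3 115.4] ctr [514.2  72.6] all [473.   28.5] [555.3 115.4]
side stack 4309 zmax [55.  58.4] top bbox [ 663.9 -299.6] [800.   33.4] ctr [ 731.9 -133.1] all [ 645.3 -299.6] [800.   49.5]
side right 472 zmax [34.3 45.2] top bbox [ 416.5 -598.3] [ 559.9 -472.4] ctr [ 488.2 -535.3] all [ 414.  -598.5] [ 559.9 -472.4]
```

View pics/lid_scene.png

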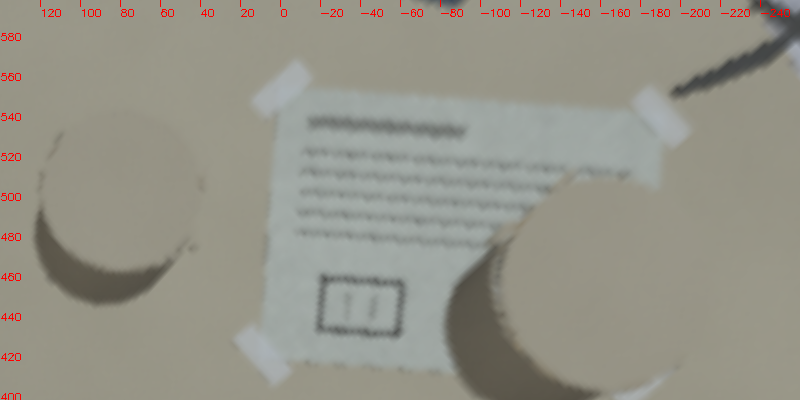

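View pics/form_scene.png

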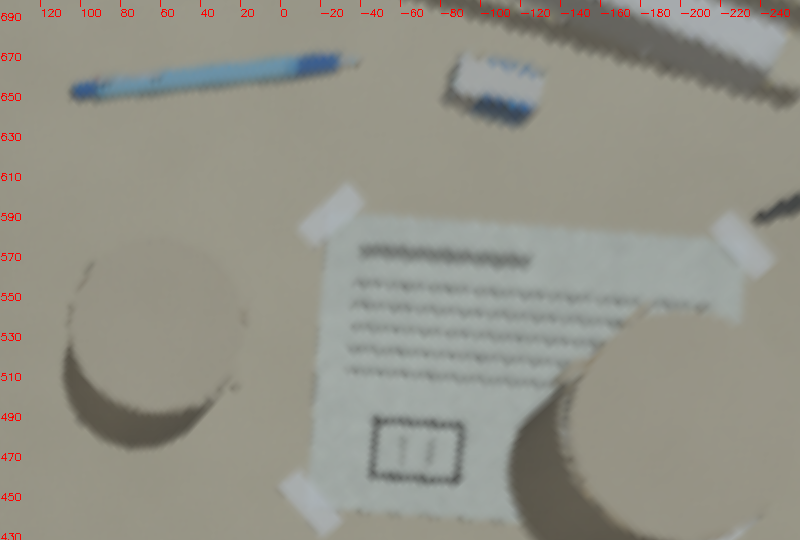

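View pics/form_side.png

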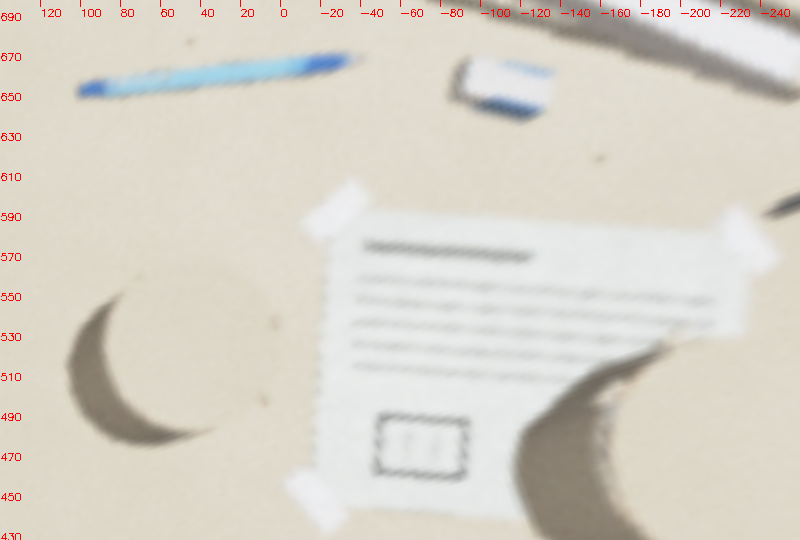

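The larger cup (scene pixel (331,238), lid about 110 mm across and 58 mm high) fits the clip cup. The one at (240,290) is only 85 mm across and 45 mm high, so it is a decoy. The blue item at (212,252) is 145 mm long, so it is the ball pen. The green one on the right is about 72 mm, so it is the stub. I'll confirm with one enlarged crop while planning the moves.

```bash
cat > plan.py <<'E'
import sys,numpy as np
from scipy.spatial.transform import Rotation as Ro
from workcell import env
np.set_printoptions(suppress=True,precision=3)
def target(alpha, flip=1, yaw=-3.46):
    th=np.radians(yaw); fx=np.array([np.cos(th),np.sin(th),0]); f=-np.array([-np.sin(th),np.cos(th),0])
    a=np.radians(alpha); X=np.sin(a)*f+np.cos(a)*np.array([0,0,-1.]); Z=flip*fx; Y=np.cross(Z,X)
    return np.c_[X,Y,Z]
def go(p,R):
    s=env.state(); R0=Ro.from_euler('xyz',s["ee_rot"],degrees=True).as_matrix()
    sh=R0.T@(np.array(p)-s["ee_pos"])/100; rv=Ro.from_matrix(R0.T@R).as_rotvec()/(2*np.pi)
    print("t",s["time_s"],"pos",s["ee_pos"],"q",s["qpos"],"w",s["gripper_width"]); print("R0",R0.round(2).tolist()); print("shift",sh,"rot",rv,"deg",np.linalg.norm(rv)*360)
E
python3 - <<'E'
from plan import *
for f in (1,-1): go([466,-73,150],target(14,f))
from h import *
p,d,K,T=load("scene0.npz")
cv2.imwrite("pics/crop.png",cv2.resize(p[170:320,150:400],None,fx=3,fy=3,interpolation=cv2.INTER_CUBIC)[:,:,::-1])
E
```

```text
t 0.15 pos [ 128.119 -560.196  213.325] q [-78.264  18.345  89.687  -0.001  72.043  -1.146] w 90.96265609567116
R0 [[-0.0, 0.97, 0.22], [0.0, 0.22, -0.97], [-1.0, 0.0, -0.0]]
shift [ 0.638  4.38  -3.995] rot [-0.204 -0.025 -0.034] deg 74.8001032770511
t 0.15 pos [ 128.119 -560.196  213.325] q [-78.264  18.345  89.687  -0.001  72.043  -1.146] w 90.96265609567116
R0 [[-0.0, 0.97, 0.22], [0.0, 0.22, -0.97], [-1.0, 0.0, -0.0]]
shift [ 0.638  4.38  -3.995] rot [ 0.294 -0.036  0.027] deg 106.98927724109375
```

View pics/crop.png

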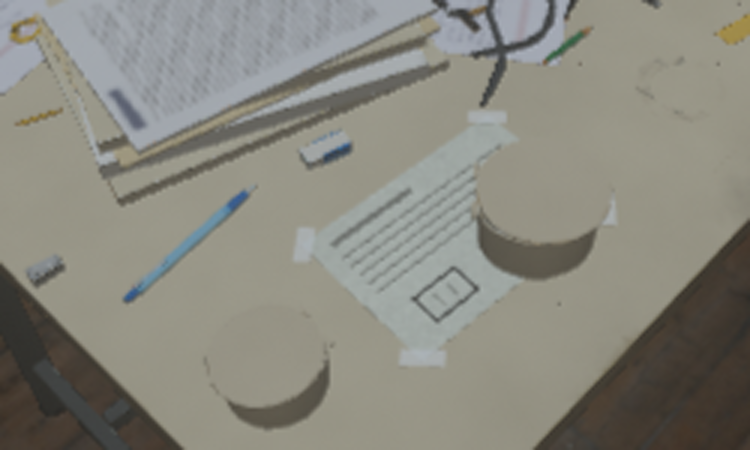

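The crop confirms it: the big cup is at crop (543,205) on the form and covers the signature box, while the date box with two strokes is visible at (446,293). The pen at (190,245) is clear on its own. Moving now.

Call:
send_rows --commands '[[[0,0.4,-0.4,0,0,0],[0,0.8,-0.8,0,0,0],[0,1,-1,0,0,0]]]' --jaw -0.32

```text
time_s: 0.52
ee_pos: [204.1, -438.3, 213.7]
ee_rot: [171.4, 89.9, 94.4]
force: [-0.1, -0.3, 0.4]
gripper_width: 64.2
```

Call:
send_rows --commands '[[[0,0.4,-0.4,0,0,0],[0,0.8,-0.8,0,0,0],[0,1,-1,0,0,0]]]'

```text
time_s: 0.9
ee_pos: [279.2, -318.6, 213.8]
ee_rot: [172.4, 90.0, 95.4]
force: [-0.4, -0.6, -0.8]
gripper_width: 60.5
```

Call:
send_rows --commands '[[[0,0.4,-0.4,0,0,0],[0,0.8,-0.8,0,0,0],[0,1,-1,0,0,0]]]'

```text
time_s: 1.27
ee_pos: [354.4, -199.0, 213.9]
ee_rot: [160.5, 90.0, 83.6]
force: [0.8, -1.5, -0.0]
gripper_width: 60.1
```

Call:
send_rows --commands '[[[0.3,1,-1,-0.204,-0.025,-0.034],[0.3,1,-1,-0.204,-0.025,-0.034],[0.3,1,-1,-0.204,-0.025,-0.034],[0.3,1,-1,-0.204,-0.025,-0.034],[0.3,1,-1,-0.204,-0.025,-0.034],[0.3,1,-1,-0.204,-0.025,-0.034],[0.3,1,-1,-0.204,-0.025,-0.034],[0.3,1,-1,-0.204,-0.025,-0.034],[0.3,1,-1,-0.204,-0.025,-0.034],[0.3,1,-1,-0.204,-0.025,-0.034]]]'

```text
time_s: 2.52
ee_pos: [429.1, -81.7, 184.0]
ee_rot: [-90.5, 75.8, -93.9]
force: [0.8, -0.2, -1.0]
gripper_width: 60.4
```

Run:
```python
from plan import *
go([466,-73,90],target(14))
```

```text
t 2.525 pos [429.075 -81.679 183.965] q [ -1.485   7.559 110.362 -15.837  63.581   9.175] w 60.39120309296838
R0 [[-0.02, 0.06, 1.0], [-0.24, 0.97, -0.06], [-0.97, -0.24, -0.0]]
shift [0.884 0.335 0.365] rot [ 0. -0.  0.] deg 0.20857056709012564
```

Call:
send_rows --commands '[[[0.4,0.15,0.2,0,0,0],[0.884,0.335,0.365,0,0,0],[0.884,0.335,0.365,0,0,0],[0.884,0.335,0.365,0,0,0]]]'

```text
time_s: 3.02
ee_pos: [466.1, -73.1, 91.0]
ee_rot: [-90.4, 75.8, -93.7]
force: [1.1, 0.9, 0.2]
gripper_width: 60.1
```

Run:
```python
from plan import *
go([466,-73,14],target(14))
import cv2
for n in ["scene"]:
    p,d=env.grab_frame(n); cv2.imwrite(f"pics/{n}1.png",cv2.resize(p[120:360,100:500],None,fx=2,fy=2)[:,:,::-1])
```

```text
t 3.025 pos [466.107 -73.055  91.001] q [ -0.298  16.801 113.781 -18.164  51.711  14.626] w 60.104741619451076
R0 [[-0.02, 0.06, 1.0], [-0.24, 0.97, -0.06], [-0.97, -0.25, -0.0]]
shift [0.746 0.189 0.   ] rot [ 0.    -0.     0.001] deg 0.24328340619384586
```

View pics/scene1.png

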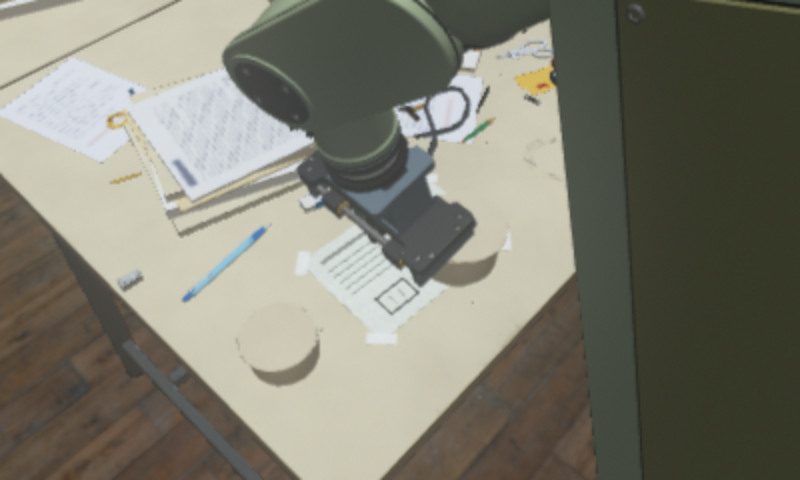

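The gripper is beside the cup (crop (480,245)), on the date-box side. Descending to 14 mm.

Call:
send_rows --commands '[[[0.25,0.06,0,0,0,0],[0.5,0.125,0,0,0,0],[0.7,0.177,0,0,0,0],[0.746,0.189,0,0,0,0],[0.746,0.189,0,0,0,0],[0.746,0.189,0,0,0,0]]]'

```text
time_s: 3.82
ee_pos: [466.5, -72.7, 14.3]
ee_rot: [-90.0, 75.8, -93.3]
force: [0.0, 0.1, 0.3]
gripper_width: 60.2
```

Run:
```python
from plan import *
go([466-.06*90,-73-.998*90,14],target(14))
import cv2
for n in ["side"]:
    p,d=env.grab_frame(n); cv2.imwrite(f"pics/{n}2.png",cv2.resize(p[150:330,220:480],None,fx=3,fy=3)[:,:,::-1])
```

```text
t 3.825 pos [466.538 -72.721  14.252] q [ -0.266  23.315 118.676 -21.933  40.88   20.064] w 60.2145637458549
R0 [[-0.01, 0.06, 1.0], [-0.24, 0.97, -0.06], [-0.97, -0.24, 0.0]]
shift [ 0.223 -0.875 -0.007] rot [0. 0. 0.] deg 0.23190142286341398
```

View pics/side2.png

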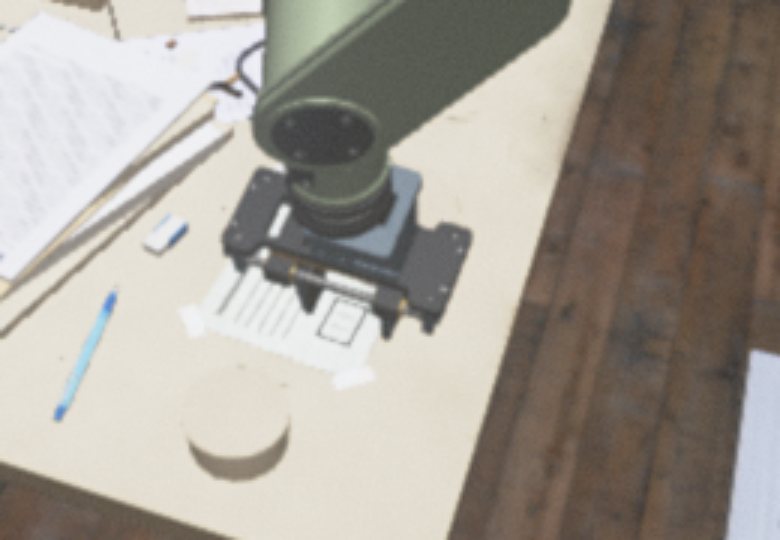

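The side view shows both fingertips down between the date box and the cup. Pushing in small rows of about 5 mm.

Call:
send_rows --commands '[[[0.012,-0.049,0,0,0,0],[0.025,-0.097,0,0,0,0],[0.037,-0.146,0,0,0,0],[0.05,-0.194,0,0,0,0],[0.062,-0.243,0,0,0,0],[0.074,-0.292,0,0,0,0],[0.087,-0.34,0,0,0,0],[0.099,-0.389,0,0,0,0],[0.112,-0.438,0,0,0,0],[0.124,-0.486,0,0,0,0],[0.136,-0.535,0,0,0,0],[0.149,-0.583,0,0,0,0],[0.161,-0.632,0,0,0,0],[0.174,-0.681,0,0,0,0],[0.186,-0.729,0,0,0,0],[0.198,-0.778,0,0,0,0]]]'

```text
time_s: 5.88
ee_pos: [460.9, -153.1, 12.8]
ee_rot: [-90.6, 75.8, -93.9]
force: [0.1, 1.6, 0.3]
gripper_width: 60.1
```

Run:
```python
from plan import *
print(env.state()["force"])
go([466-.06*180,-73-.998*180,14],target(14))
import cv2
for n in ["scene"]:
    p,d=env.grab_frame(n); cv2.imwrite(f"pics/{n}3.png",cv2.resize(p[150:330,220:480],None,fx=3,fy=3)[:,:,::-1])
```

```text
[0.091 1.589 0.266]
t 5.875 pos [ 460.941 -153.12    12.813] q [-10.065  23.489 118.677 -22.985  38.561  11.371] w 60.103297506139626
R0 [[-0.02, 0.06, 1.0], [-0.24, 0.97, -0.06], [-0.97, -0.24, -0.0]]
shift [ 0.233 -0.969 -0.   ] rot [ 0.001 -0.     0.   ] deg 0.2779133082835223
```

View pics/scene3.png

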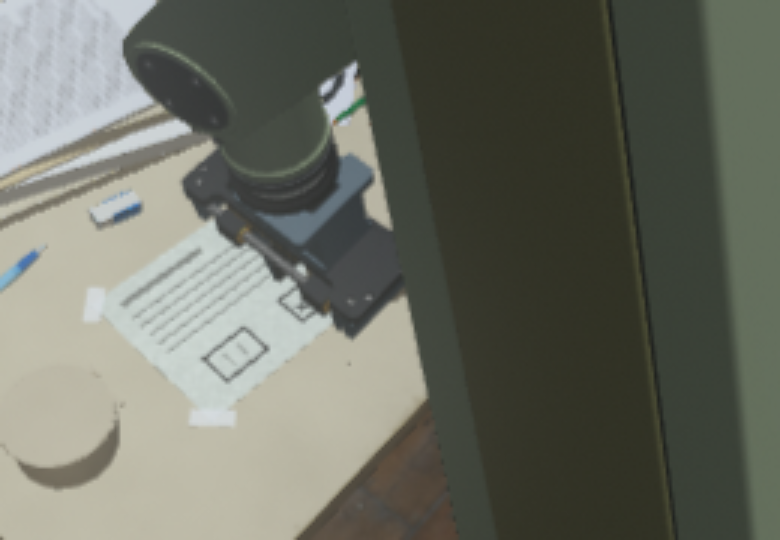

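The cup is moving under a force of about 1.6 N, and the signature box with its cross now shows at crop (300,300). Continuing for about 95 mm.

Call:
send_rows --commands '[[[0.012,-0.049,0,0,0,0],[0.025,-0.098,0,0,0,0],[0.037,-0.146,0,0,0,0],[0.05,-0.195,0,0,0,0],[0.062,-0.244,0,0,0,0],[0.074,-0.293,0,0,0,0],[0.085,-0.342,0,0,0,0],[0.096,-0.391,0,0,0,0],[0.107,-0.44,0,0,0,0],[0.118,-0.488,0,0,0,0],[0.13,-0.537,0,0,0,0],[0.142,-0.586,0,0,0,0],[0.154,-0.635,0,0,0,0],[0.166,-0.684,0,0,0,0],[0.178,-0.732,0,0,0,0],[0.19,-0.78,0,0,0,0],[0.2,-0.825,0,0,0,0],[0.21,-0.865,0,0,0,0],[0.215,-0.885,0,0,0,0],[0.217,-0.895,0,0,0,0]]]'

```text
time_s: 8.43
ee_pos: [455.6, -244.8, 13.7]
ee_rot: [-90.6, 75.8, -93.9]
force: [0.7, 0.6, -0.1]
gripper_width: 60.0
```

Run:
```python
from plan import *
print(env.state()["force"])
s=env.state()["ee_pos"]
go(s+[2.4,40,0],target(14))
```

```text
[ 0.727  0.584 -0.067]
t 8.425 pos [ 455.616 -244.833   13.69 ] q [-20.797  24.522 116.396 -22.843  37.105   0.562] w 59.984902000011836
R0 [[-0.02, 0.06, 1.0], [-0.24, 0.97, -0.06], [-0.97, -0.24, -0.0]]
shift [-0.098  0.389  0.001] rot [ 0.001 -0.     0.   ] deg 0.27086307337730686
```

Call:
send_rows --commands '[[[-0.03,0.12,0,0,0,0],[-0.07,0.26,0,0,0,0],[-0.098,0.389,0,0,0,0],[-0.098,0.389,0,0,0,0],[-0.5,0.29,0,0,0,0],[-0.97,0.17,0,0,0,0],[-0.97,0.17,0,0,0,0]]]'

```text
time_s: 9.3
ee_pos: [460.9, -205.4, 107.2]
ee_rot: [-88.6, 75.7, -92.0]
force: [-0.9, -0.2, -0.6]
gripper_width: 60.2
```

Run:
```python
from plan import *
go([662,31,130],target(0))
from h import *
for n in ["scene","side"]:
    c=env.get_calibration(n); K,T=c["mtx"],c["camera_from_world"]
    p,d=env.grab_frame(n); np.savez(f"{n}4.npz",p=p,d=d,mtx=K,T=T)
    cv2.imwrite(f"pics/{n}4.png",p[:,:,::-1])
    v,u=np.mgrid[0:400,0:640]; m=d>0
    c=np.c_[(u[m]-K[0,2])/K[0,0]*d[m],-(v[m]-K[1,2])/K[1,1]*d[m],-d[m]]
    W=(c-T[:3,3])@T[:3,:3]
    w=W[(W[:,0]>380)&(W[:,0]<530)&(W[:,1]<-235)&(W[:,1]>-380)&(W[:,2]>50)&(W[:,2]<65)]
    if len(w): print(n,len(w),w[:,:2].min(0),w[:,:2].max(0),w[:,2].min(),w[:,2].max())
```

```text
t 9.3 pos [ 460.921 -205.392  107.21 ] q [-16.174  16.276 111.6   -18.214  50.     -1.343] w 60.168695468841506
R0 [[-0.01, 0.06, 1.0], [-0.25, 0.97, -0.06], [-0.97, -0.25, 0.01]]
shift [-0.821  2.345  1.873] rot [0.    0.001 0.04 ] deg 14.30047018801751
scene 420 [ 397.21  -353.733] [ 445.21  -245.568] 50.0055302624242 60.60830307248752
side 363 [ 399.566 -334.209] [ 508.497 -243.239] 50.135330111870665 62.6600085493474
```

View pics/side4.png

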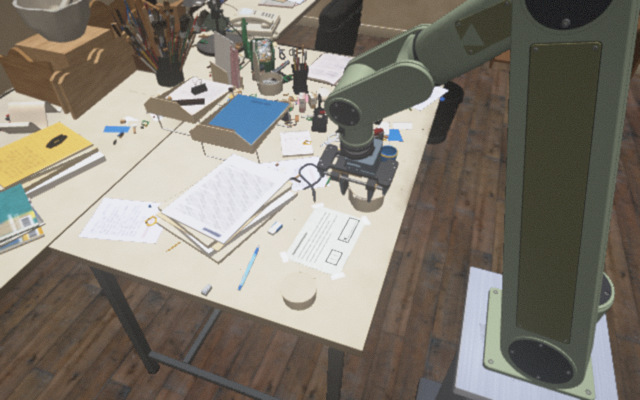

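The side view shows the cup (368,197) standing upright beyond the right edge of the form. The whole form is visible, with the signature box at (349,229) and the date box at (333,257). The pen is still at (248,268). Next I measure the signature box and then move toward the pen.

Call:
send_rows --commands '[[[-0.3,0.3,0.3,0,0,0.02],[-0.6,0.6,0.6,0,0,0.04],[-0.6,1,1,0,0,0.04],[-0.6,1,1,0,0,0.04]]]' --jaw 1 --force 5

```text
time_s: 9.9
ee_pos: [565.5, -97.1, 134.3]
ee_rot: [141.0, 89.6, 137.9]
force: [-0.2, 0.3, -0.8]
gripper_width: 22.7
```

Run:
```python
from plan import *
go([662,31,100],target(0))
from h import *
ims=[]
for n in ["scene","side"]:
    p,d,K,T=load(n+"4.npz"); im=ortho(p,K,T,0,430,600,-240,-10,1/1.7)
    for y in range(-240,-10,20): cv2.putText(im,str(y),(int((-10-y)*1.7),10),0,.3,(255,0,0))
    for x in range(440,600,20): cv2.putText(im,str(x),(0,int((600-x)*1.7)),0,.3,(255,0,0))
    ims.append(im)
cv2.imwrite("pics/sig.png",np.hstack(ims)[:,:,::-1])
```

```text
t 9.9 pos [565.467 -97.077 134.313] q [-11.024  21.865  96.383   0.259  62.131  -7.997] w 22.69482186404801
R0 [[-0.01, 0.05, 1.0], [0.01, 1.0, -0.05], [-1.0, 0.0, -0.01]]
shift [0.344 1.33  0.896] rot [ 0.001 -0.001 -0.001] deg 0.5409095752249757
```

View pics/sig.png

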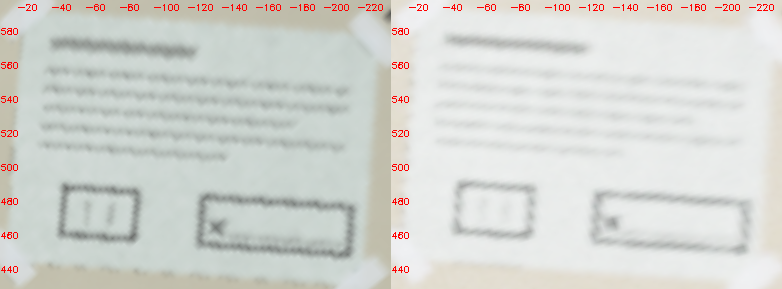

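The signature box centre is at about (468.5, -173), which agrees with my prediction from the date box. On to the pen.

Call:
send_rows --commands '[[[0.1,0.5,0.35,0,0,0],[0.2,1,0.8,0,0,0],[0.2,1,0.88,0,0,0],[0.2,1,0.88,0,0,0]]]'

```text
time_s: 10.4
ee_pos: [657.1, -4.5, 115.5]
ee_rot: [153.4, 89.6, 150.2]
force: [-0.8, -0.3, 0.4]
gripper_width: 0.3
```

Run:
```python
from plan import *
go([662,31,45],target(0))
```

```text
t 10.4 pos [657.143  -4.512 115.506] q [-1.49  29.769 85.821  0.204 64.752  1.689] w 0.2929960347899782
R0 [[-0.01, 0.06, 1.0], [0.0, 1.0, -0.06], [-1.0, 0.0, -0.01]]
shift [0.706 0.355 0.033] rot [ 0.001 -0.001 -0.   ] deg 0.43371998719084
```

Call:
send_rows --commands '[[[0,0.355,0.033,0,0,0],[0,0.355,0.033,0,0,0],[0.25,0.355,0.033,0,0,0],[0.5,0.355,0.033,0,0,0],[0.7,0.355,0.033,0,0,0],[0.7,0.355,0.033,0,0,0]]]'

```text
time_s: 11.15
ee_pos: [660.9, 29.6, 45.9]
ee_rot: [158.5, 89.5, 155.1]
force: [0.4, 0.3, 0.3]
gripper_width: 0.7
```

Run:
```python
from plan import *
go([662,31,45],target(0))
from h import *
for n in ["scene","side"]:
    c=env.get_calibration(n); K,T=c["mtx"],c["camera_from_world"]
    p,d=env.grab_frame(n); s=env.state()["ee_pos"]
    for P,col in ((s,(255,0,0)),([s[0],s[1],5],(255,0,255))):
        q=proj(K,T,P)[0]; cv2.circle(p,(int(q[0]),int(q[1])),2,col,-1)
    cv2.imwrite(f"pics/{n}5.png",cv2.resize(p[150:350,120:420],None,fx=2.5,fy=2.5)[:,:,::-1])
```

```text
t 11.15 pos [660.896  29.565  45.856] q [ 1.464 33.824 89.549  0.239 57.031  4.719] w 0.6852912804931884
R0 [[-0.01, 0.06, 1.0], [0.0, 1.0, -0.06], [-1.0, 0.0, -0.01]]
shift [0.009 0.015 0.01 ] rot [ 0.    -0.001 -0.   ] deg 0.45647285323703896
```

View pics/side5.png

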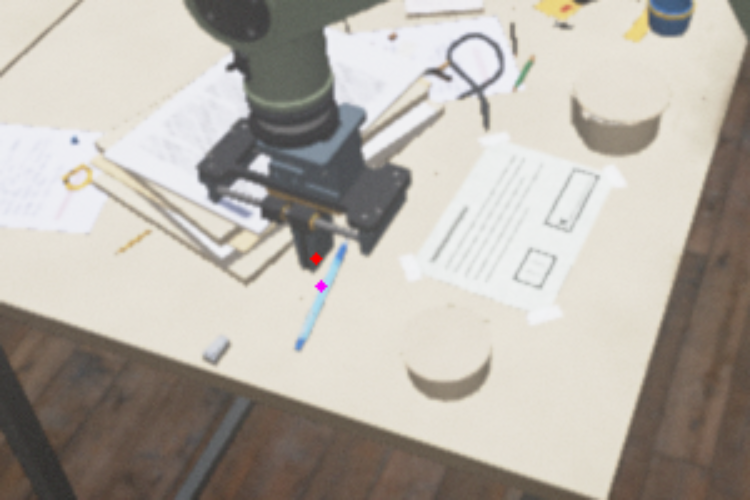

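View pics/scene5.png

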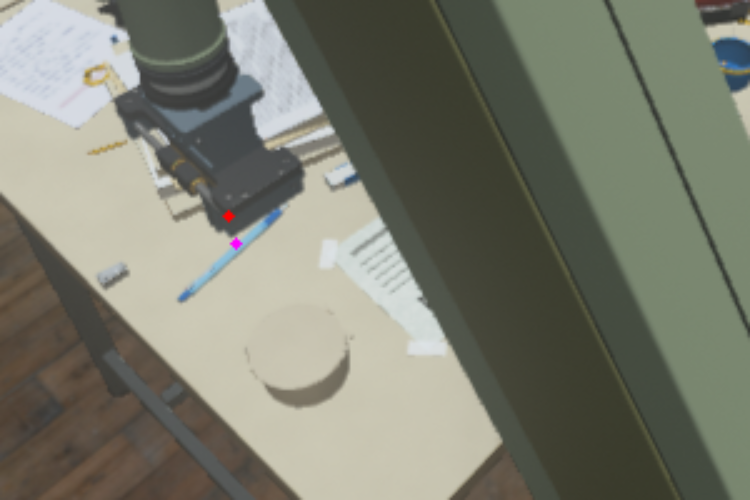

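Both views show the point below the fingertips within roughly 5–10 mm of the pen's middle. In the side crop the dot is at (321,286) and the pen middle at (321,295). I'll nudge it slightly and hold for over 2 s.

Call:
send_rows --commands '[[[0,0.05,-0.02,0,0,0],[0,0.05,-0.02,0,0,0],[0,0.05,-0.02,0,0,0],[0,0.05,-0.02,0,0,0],[0,0.05,-0.02,0,0,0],[0,0.05,-0.02,0,0,0],[0,0.05,-0.02,0,0,0],[0,0.05,-0.02,0,0,0],[0,0.05,-0.02,0,0,0],[0,0.05,-0.02,0,0,0],[0,0.05,-0.02,0,0,0],[0,0.05,-0.02,0,0,0],[0,0.05,-0.02,0,0,0],[0,0.05,-0.02,0,0,0],[0,0.05,-0.02,0,0,0],[0,0.05,-0.02,0,0,0],[0,0.05,-0.02,0,0,0],[0,0.05,-0.02,0,0,0],[0,0.05,-0.02,0,0,0],[0,0.05,-0.02,0,0,0]]]'

```text
time_s: 13.75
ee_pos: [661.6, 36.6, 47.4]
ee_rot: [122.3, 89.7, 119.0]
force: [0.0, 0.0, 0.1]
gripper_width: 0.5
```

Call:
send_rows --commands '[[[-0.25,0,0,0,0,0],[-0.6,0,0,0,0,0],[-0.7,-0.5,-0.5,0,0,0],[-0.7,-1,-1,0,0,0],[-0.7,-1,-1,0,0,0],[-0.7,-1,-1,0,0,0]]]'

```text
time_s: 14.5
ee_pos: [556.2, -58.2, 117.7]
ee_rot: [106.4, 89.7, 103.0]
force: [0.2, 0.7, 0.8]
gripper_width: 0.5
```

Run:
```python
from plan import *
go([468.5,-173,115],target(0))
```

```text
t 14.5 pos [556.223 -58.193 117.694] q [-7.296 21.427 99.819  0.282 58.844 -4.045] w 0.4698645645484448
R0 [[-0.0, 0.06, 1.0], [0.0, 1.0, -0.06], [-1.0, 0.0, -0.0]]
shift [ 0.023 -1.198 -0.808] rot [ 0.    -0.    -0.001] deg 0.26483838487937994
```

Call:
send_rows --commands '[[[0,-0.5,-0.4,0,0,0],[0,-1,-0.808,0,0,0],[0,-1,-0.808,0,0,0],[0,-1,-0.808,0,0,0]]]'

```text
time_s: 15.0
ee_pos: [471.5, -152.7, 117.2]
ee_rot: [99.0, 89.8, 95.7]
force: [-0.1, 0.7, -0.5]
gripper_width: 0.5
```

Run:
```python
from plan import *
go([468.5,-173,40],target(0))
```

```text
t 15.0 pos [ 471.522 -152.664  117.194] q [-19.42   16.252 108.012   0.269  55.841 -16.264] w 0.45996195535493645
R0 [[-0.0, 0.06, 1.0], [0.0, 1.0, -0.06], [-1.0, 0.0, -0.0]]
shift [ 0.771 -0.208 -0.018] rot [ 0.    -0.    -0.001] deg 0.28898041045325673
```

Call:
send_rows --commands '[[[0.2,-0.208,-0.018,0,0,0],[0.45,-0.208,-0.018,0,0,0],[0.7,-0.208,-0.018,0,0,0],[0.77,-0.208,-0.018,0,0,0],[0.77,-0.208,-0.018,0,0,0],[0.77,-0.208,-0.018,0,0,0],[0.77,-0.208,-0.018,0,0,0],[0.77,-0.208,-0.018,0,0,0]]]'

```text
time_s: 16.0
ee_pos: [466.9, -173.4, 40.5]
ee_rot: [110.9, 89.8, 107.6]
force: [-0.4, 0.0, -0.4]
gripper_width: 0.3
```

Run:
```python
from plan import *
go([468.5,-173,40],target(0))
print(env.state()["force"])
from h import *
for n in ["scene","side"]:
    c=env.get_calibration(n); K,T=c["mtx"],c["camera_from_world"]
    p,d=env.grab_frame(n); s=env.state()["ee_pos"]
    for P,col in ((s,(255,0,0)),([s[0],s[1],0],(255,0,255))):
        q=proj(K,T,P)[0]; cv2.circle(p,(int(q[0]),int(q[1])),2,col,-1)
    a=(150,340,170,450)
    cv2.imwrite(f"pics/{n}6.png",cv2.resize(p[a[0]:a[1],a[2]:a[3]],None,fx=2.8,fy=2.8)[:,:,::-1])
```

```text
t 16.0 pos [ 466.861 -173.421   40.5  ] q [-21.818  22.011 113.014   0.244  45.116 -18.683] w 0.2611629314812186
R0 [[-0.0, 0.06, 1.0], [0.0, 1.0, -0.06], [-1.0, 0.0, -0.0]]
shift [0.005 0.005 0.016] rot [ 0.    -0.    -0.001] deg 0.271009383953892
[-0.352  0.02  -0.394]
```

View pics/side6.png

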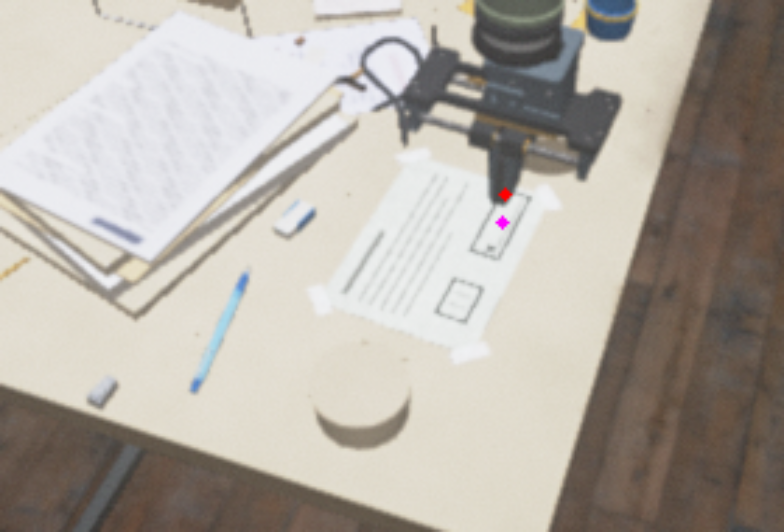

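View pics/scene6.png

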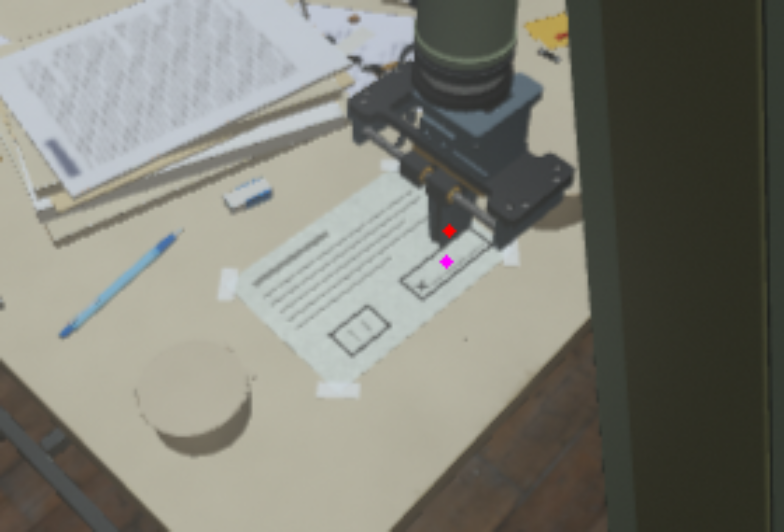

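Both views put the point below the fingertips inside the signature box near its middle: side crop (503,222), scene crop (447,262). The cup is behind the gripper, clear of the form, and the pen hasn't moved. Handing in.

Run:
```python
from workcell import env
print(env.job_done()); print(env.state()["time_s"],env.state()["ee_pos"])
```

```text
the job is handed in; nothing more can be done
None
the job is handed in; nothing more can be done
```

The job is handed in, at about 16 s of the 48 s allowed; no verdict was reported.

- **Cup:** I pushed the 110 mm cup (not the smaller decoy) off the form's right side with two tilted, half-open fingertips at about 1.6 N. It slid upright and now stands about 177 mm from the form's centre; 153 mm was needed. Depth readings put it at about (454, -299) mm, with its lid at its normal height.
- **Pen:** I held the closed fingertips above the middle of the ball pen for more than 2 s without touching it, with the grasp point about 65 mm up.
- **Signature box:** I finished pointing at it. The TCP was at (467, -173, 40) mm against a measured box centre of (468.5, -173) mm, so the grasp point was about 59 mm above the table. Tool force was near zero.

**Last checks:** the final pictures show the pen, eraser, small cup and papers in place. The pencil stub, ink pot and stapler were partly hidden at the end, so I did not check them again, but the arm did not come near them at low height.

**Disagreements:** the two cameras differed by 2–4 mm, and the fingertips in the pictures sat about 5 mm from their computed position. After the last nudge at the pen, the TCP ended about 5 mm past my first estimate of its middle along its length. All of these are within the tolerances.

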